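Twist the eyelet feed cup home in its feeder

ROBOT

A 6-joint arm with a two-finger parallel gripper is mounted at the origin on the work surface. World frame = base frame: x ahead of the robot, y to its left, z up, the work surface at z = 0. Lengths are in m, angles in rad, forces in N, time in s.
With the tool pointing down it reaches from about 0.3 to 0.85 m from the base axis. Payload 4.2 kg.
Tool frame: the origin (TCP) lies on the centre line of the jaws, within the pads' length; the fingertips stand 22 mm ahead of it and the grasp point (between the pads) lies 3 mm ahead of it; x points along the fingers, y is the direction in which the jaws open and shut, and the axes are right-handed (so a half turn about x gives the same grasp; the last joint's range is limited). The gripper opens to 91 mm and grips with 3 to 60 N. Pads are 32 mm wide; open, the fingers measure 118 mm over their backs; the gripper's body (76 mm by 178 mm) begins 60 mm behind the grasp point.
Start: joints at [-1.124, 0.32, 1.565, -0, 1.257, -0.02], TCP at [0.259, -0.513, 0.236] pointing down, gripper open.
Joint ranges: [-3.11, 3.11], [-0.84, 2.01], [0.21, 2.61], [-1.34, 4.49], [0.05, 2.63], [-2.56, 2.56]. Speed limits (rad/s): [2.57, 2.57, 3.14, 3.14, 3.14, 3.14].

INTERFACE

Orientations are given as [roll, pitch, yaw] about the fixed x, y, z axes, in that order (R = Rz(yaw) Ry(pitch) Rx(roll)).
In Python, from station import manip, snapshot gives the robot as it stands. The module is installed in compiled form; this text tells all that it offers.
- The arm moves only by the tool step_arm, never from a script. Its argument "motion" is a list of rows, each a list of 7 numbers: the closure, from -1 (fully open) to 1 (shut), then the shift along the tool's x, y, z in cm, then the turn, a rotation vector about the tool's x, y, z in rad. In form: [[claw, tx, ty, tz, ax, ay, az], ...]. A call has exactly 5 rows; each row is the pose to reach, as a shift and turn from the pose commanded when the call began, along the tool's axes at that moment; what a row does not reach only later rows make up. A row lasts 1/12 s, in which the tool goes at most 41.7 mm and 7.16 degrees, less where a joint would pass 70% of its speed; a pose out of reach is approached as far as the arm can. A call with a gripper value outside its range is refused whole. The fingers move at their own pace and stop on an object; the grip force is fixed at half the most. Time passes only in rows, so rows that repeat a pose let the fingers close, or fill a call up. It gives the time, the measured TCP pose, the force and the opening at its end, in the units of the state.
- manip.state(): the state, without advancing time (a new reading comes with each control period).
- snapshot(name): name is "side" or "top" or "wrist"; returns a dict with "color" (384x512x3 uint8, blue, green, red), "depth" (384x512 float32, m along the optical axis (not along the pixel's ray), 0 where there is no reading), "mtx" (3x3 intrinsics, pixels), "R" (3x3) and "t" (3): a world point X has camera coordinates R X + t. Camera axes: x right, y down, z forward; pixel columns grow to the right and rows downward; lengths in m; the calibration is good to about 2 mm. A picture is of the moment at which its call begins.
- manip.finish_job(): hands the job in, once; it reports no verdict.
The state is a dict: "time_s": time; "joint_pos": joint angles; "qd": joint speeds; "joint_torque": joint torques, N m; "position": TCP position; "orientation": TCP orientation; "contact_force": force on the tool from outside, world axes, zero at the start; "torque": the same for the moment, N m; "width": finger opening in m.
Only numpy, scipy, OpenCV 4.12 (cv2) and the standard library are available. Lean on these libraries where they do the work, as an engineer would, in place of code of your own. Each camera call takes 0.05 s, during which the arm holds its last target.

TASK

Take the round eyelet cup that stands on two runners and twist it straight down into the clip collar of the green eyelet feeder, feeling for the drive bar, until the slot between its runners drops over the bar and it sits fully home and upright. Work it in gently by twisting rather than forcing it, then let go and leave the other things on the bench where they are.

Things in the scene. Friction and masses are not known exactly. Their poses are not given: they have to be found in the camera images.
- cup: The eyelet feed cup: a closed plain aluminium canister, 54 mm diameter, 100 mm tall over all, about 0.28 kg (varies), standing upright; origin on its axis at the underside of its runners. Its smooth round wall runs from 15 to 95 mm above that underside, its lower edge is chamfered. Best gripped 65 to 90 mm up.
- cup_centre (a point): Centre of the eyelet feed cup: on its axis, 50 mm above its underside; z up. The cup's lowest 9 mm are two runners (36 mm long, from 5 to 13 mm off the axis; behind each a block 22 mm long out to 20 mm), which leave one slot, 10 mm wide, across its underside along the cup's own x axis.
- feeder_mouth (a point): Centre of the open top of the round green collar that takes the cup; z up, 70 mm above the bench. Collar: 86 mm outside, 74 mm inside. Home: cup_centre 5 mm above this point, about 55 mm of the cup standing out. Three steel spring clips inside, 120 degrees apart, with sloping tops at the mouth (they guide the cup in from up to 3 mm off centre).
- feeder_clips (a point): On the collar's axis, 20 mm below its mouth, amid the spring clips. They leave a free bore of 51 mm and squeeze the 54 mm cup: pushing it straight down takes roughly 8 to 20 N, much less while it is being turned. They begin to grip with cup_centre about 25 mm above the mouth and hold the cup wherever it is left, so it can be let go and gripped afresh to turn it on.
- feeder_floor (a point): On the axis at the collar's flat floor, 45 mm below the mouth. A steel drive bar (44 mm long, 6 wide, 8 high) crosses it; its direction varies and is not reported; it stays put (a clutch slips above 0.6 N m). The cup stops on it, cup_centre 13 mm above the mouth, unless a slot lies over the bar (within about 0.1 rad, every half turn); then it goes 8 mm farther, home.
- feeder: The whole green eyelet feeder, fixed to the bench: base plate 130 x 110 x 25 mm, origin at the centre of its underside, below the collar. A motor housing 55 mm high lies on its +x side, a low chute on its -x side. Contact forces between it and the cup that add up to over 150 N (some 16 N of it is the clips' squeeze) count as forcing.
- wide_tin: Bystander: a wide, short aluminium tin, 68 mm diameter, 52 mm tall, flat underneath; origin at its underside.
- slim_can: Bystander: a slim aluminium can, 42 mm diameter, 117 mm tall with its neck; origin at its underside.
- hammer: Bystander: a hammer lying on the bench.
- brush: Bystander: a brush lying on the bench.
- sole: Bystander: a black rubber shoe sole with heel, about 280 mm long, lying flat.
- spool: Bystander: a thread spool, 44 mm diameter, 45 mm tall, standing.
- polish_jar: Bystander: a small jar, 60 mm diameter, 50 mm tall, standing.
Not all that is in view belongs to the job. What is shaped like the cup but blue or purple is not meant.

How it is judged:
By the outcome, as a careful person would: the job done as asked, in the order asked, and still so for the second after the job is handed in, with the robot touching nothing.
It also fails if it takes over 67 s, if anything falls off the work surface, if the arm or the gripper's body presses on something with over 40 N, if the wrist force passes 120 N, or if a joint passes its speed limit or range.

## Working session

There is one attempt and no reset: what is moved stays moved. The work goes in short steps, Python scripts to look and compute and a tool call to move; the robot and the scene stay as the last step left them, time stands still between calls to the robot, and variables do not carry over. Pictures are saved under pics/ and viewed, and the job is handed in when it is done.

Besides the shell and the picture viewer there is one more tool, called after ">>>" by a JSON object that holds its "op" and its "data", one argument or row to a line. step_arm: Moves the arm, as the interface text tells. Its arguments: {"type":"object","properties":{"motion":{"type":"array"}},"required":["motion"]}

```bash
mkdir -p pics; cat > h.py <<'E'
import numpy as np, cv2
from station import manip, snapshot
def grab(n,tag):
    s=snapshot(n); cv2.imwrite(f'pics/{tag}.png',s['color']); np.savez(f'{tag}.npz',**s); return s
def pts(s):
    d=s['depth'];K=s['mtx'];v,u=np.mgrid[:d.shape[0],:d.shape[1]]
    c=np.stack([(u-K[0,2])/K[0,0]*d,(v-K[1,2])/K[1,1]*d,d],-1)
    return (c-s['t'])@s['R']
def ray(s,u,v,z):
    K=s['mtx'];r=np.array([(u-K[0,2])/K[0,0],(v-K[1,2])/K[1,1],1])@s['R'];o=-s['R'].T@s['t']
    return o+r*(z-o[2])/r[2]
E
python3 - <<'E'
from h import *
for n in ['top','side','wrist']: 
    s=grab(n,n+'0'); print(n,-s['R'].T@s['t'],s['R'][2])
print(manip.state())
E
```

```text
top [0.34300396 0.04786457 1.320571  ] [ 0.12216638 -0.02251441 -0.99225424]
side [-0.16081514  0.79749242  1.05018618] [ 0.45487467 -0.54171311 -0.70684931]
wrist [ 0.32505603 -0.47868886  0.38397035] [-0.23791108 -0.1178382  -0.96411227]
{'time_s': 0.15, 'joint_pos': array([-1.12400167e+00,  3.20172972e-01,  1.56535336e+00, -2.11144100e-05,
        1.25738232e+00, -1.99810457e-02]), 'qd': array([ 0.00165028, -0.00224946, -0.0033319 , -0.00032807,  0.00069306,
       -0.00103475]), 'joint_torque': array([ 8.65224356e-04, -4.12774050e+01, -2.32155490e+01,  7.27446587e-02,
        4.33695700e-02, -1.10686647e-04]), 'position': array([ 0.25862004, -0.51319396,  0.23531499]), 'orientation': array([-1.57552224,  1.56948018,  2.03285263]), 'contact_force': array([0.17531297, 0.07108453, 0.1278681 ]), 'torque': array([ 0.03534713,  0.03122519, -0.01876918]), 'width': 0.09132062610709477}
```

View pics/top0.png

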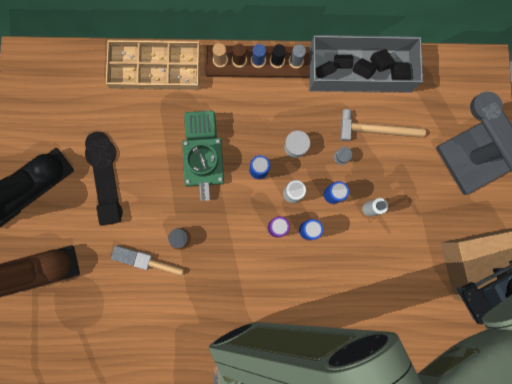

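View pics/side0.png

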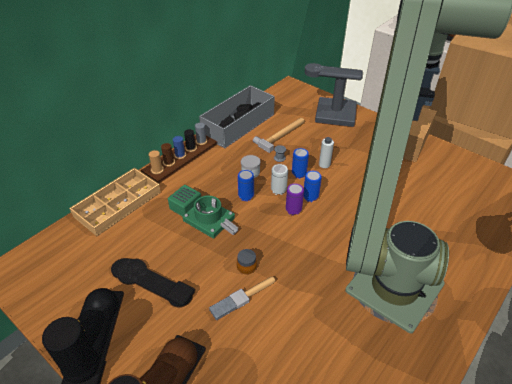

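View pics/wrist0.png

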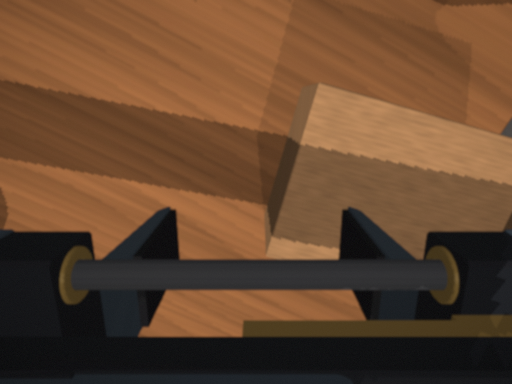

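```bash
python3 - <<'E'
from h import *
s=dict(np.load('top0.npz'));P=pts(s)
im=s['color']; 
cv2.imwrite('pics/topz.png',cv2.resize(im[90:260,150:420],None,fx=2.9,fy=2.9,interpolation=cv2.INTER_CUBIC))
s2=dict(np.load('side0.npz'));cv2.imwrite('pics/sidez.png',cv2.resize(s2['color'][130:260,150:350],None,fx=4,fy=4,interpolation=cv2.INTER_CUBIC))
print('bench z',np.median(P[290:310,100:200,2]))
Q=pts(s2)
for nm,(u,v) in dict(cup=(294,190),blueA=(260,166),blueB=(336,191),purp=(278,227),blueC=(311,229),tin=(297,143),slim=(378,206),spool=(343,156)).items():
    w=P[v-18:v+19,u-18:u+19].reshape(-1,3); zt=np.percentile(w[:,2],[99]); 
    # top pts connected
    m=(P[...,2]>P[v,u,2]-.008)&(P[...,2]<P[v,u,2]+.012); n,l=cv2.connectedComponents(m.astype(np.uint8)); q=P[l==l[v,u]]
    (c,r)=cv2.minEnclosingCircle(q[:,:2].astype(np.float32))
    print(nm,P[v,u].round(4),len(q),q.mean(0).round(4),'enc',np.round(c,4),round(r,4))
# green
for S,PP in((s,P),(s2,Q)):
    h=cv2.cvtColor(S['color'],cv2.COLOR_BGR2HSV); g=(cv2.inRange(h,(55,90,40),(90,255,255))>0)&(PP[...,2]<.09)&(PP[...,2]>.015)&(PP[...,0]<.8)&(PP[...,1]<.5)
    n,l,st,c=cv2.connectedComponentsWithStats(g.astype(np.uint8)); i=1+np.argmax(st[1:,4]); print(st[i],c[i])
    q=PP[(l==i)]; rim=q[q[:,2]>.062]; print(np.histogram(q[:,2],12))
    cc,r=cv2.minEnclosingCircle(rim[:,:2].astype(np.float32)); print('rim',cc,r,rim[:,2].max(), rim.mean(0))
E
```

```text
bench z 0.0007308392228582009
cup [ 0.4897 -0.0917  0.099 ] 319 [ 0.4895 -0.0952  0.1002] enc [ 0.49   -0.0959] 0.0271
blueA [ 0.5523 -0.0019  0.1018] 304 [ 0.5551 -0.0012  0.1003] enc [ 0.5554 -0.0011] 0.0263
blueB [ 0.4875 -0.2014  0.1041] 294 [ 0.4881 -0.2094  0.1007] enc [ 0.4881 -0.21  ] 0.0265
purp [ 0.3924 -0.0493  0.1013] 323 [ 0.3939 -0.0523  0.1001] enc [ 0.394  -0.0525] 0.027
blueC [ 0.3877 -0.1348  0.104 ] 310 [ 0.3876 -0.14    0.1004] enc [ 0.3875 -0.1396] 0.0267
tin [ 0.6264 -0.1061  0.0513] 481 [ 0.6266 -0.1064  0.0524] enc [ 0.6276 -0.1064] 0.0348
slim [ 0.4477 -0.307   0.1184] 71 [ 0.4494 -0.3153  0.1166] enc [ 0.4491 -0.315 ] 0.0123
spool [ 0.593  -0.2352  0.0424] 188 [ 0.5973 -0.2374  0.0452] enc [ 0.5975 -0.2374] 0.0219
[ 183  111   40   74 1977] [201.90945878 151.01264542]
(array([128, 680, 252,  37,  26,  25,  72, 350, 170,  33, 129,  75]), array([0.0174851 , 0.02232638, 0.02716766, 0.03200895, 0.03685023,
       0.04169152, 0.0465328 , 0.05137408, 0.05621537, 0.06105665,
       0.06589794, 0.07073922, 0.0755805 ]))
rim (0.6108416318893433, 0.16540342569351196) 0.07808082550764084 0.07558050456909522 [0.57598985 0.1553824  0.06938737]
[ 168  185   66   51 1480] [199.64527027 210.17297297]
(array([ 68, 271, 249,  69,  72,  82,  79, 221, 177,  44,  94,  54]), array([0.01508648, 0.02002583, 0.02496518, 0.02990453, 0.03484388,
       0.03978323, 0.04472258, 0.04966193, 0.05460129, 0.05954064,
       0.06447999, 0.06941934, 0.07435869]))
rim (0.5753462314605713, 0.15702910721302032) 0.044254228472709656 0.074358689638404 [0.57535451 0.16076541 0.0678435 ]
```

View pics/topz.png

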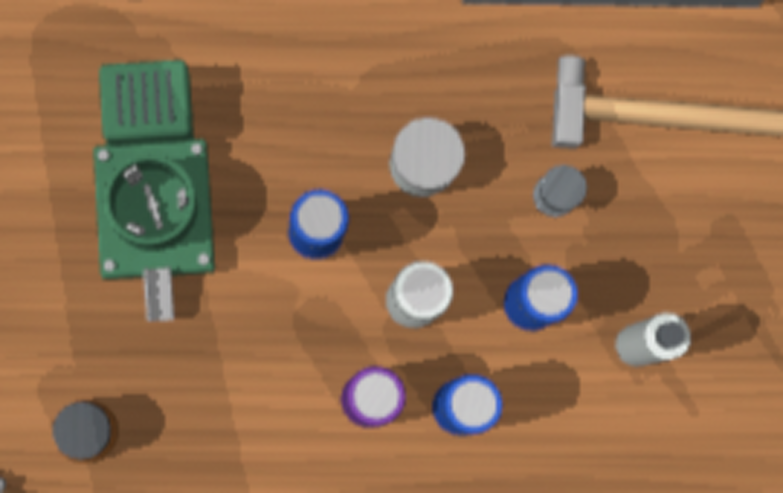

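View pics/sidez.png

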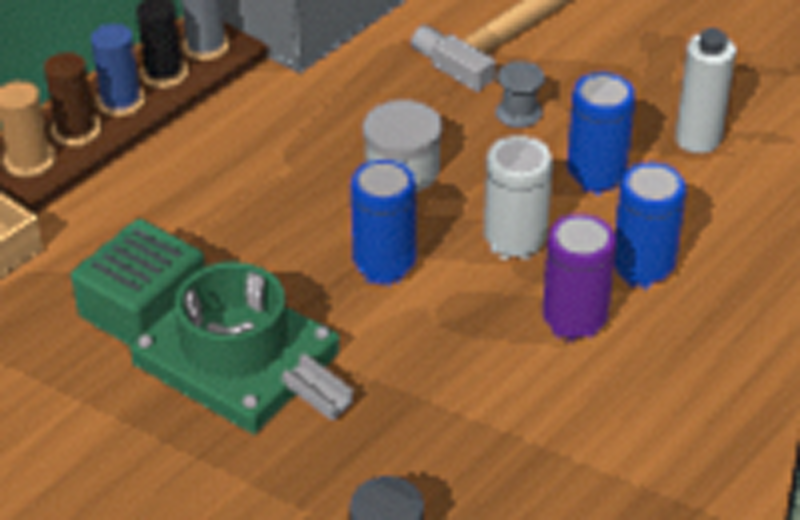

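```bash
cat >> h.py <<'E'
from scipy.spatial.transform import Rotation as Ro
def cur():
    s=manip.state(); return s,Ro.from_euler('xyz',s['orientation'])
def plan(target,dyaw=0.):
    s,R=cur(); d=np.array(target)-s['position']
    # level the tool: desired x axis down
    x=R.as_matrix()[:,0]; ax=np.cross(x,[0,0,-1]); lev=Ro.from_rotvec(ax)
    Rd=Ro.from_euler('z',dyaw)*lev*R
    print('shift_cm',(R.inv().apply(d)*100).round(2),'rot',(R.inv()*Rd).as_rotvec().round(3))
def show():
    s,R=cur(); M=R.as_matrix(); print('t',round(s['time_s'],2),'q',s['joint_pos'].round(3),'p',s['position'].round(4),'F',s['contact_force'].round(1),'M',s['torque'].round(2),'w',round(s['width'],4)); print('x',M[:,0].round(3),'y',M[:,1].round(3),'yawY',round(float(np.arctan2(M[1,1],M[0,1])),3))
E
python3 - <<'E'
from h import *
show()
from scipy.optimize import least_squares
for n in('top','side'):
    s=dict(np.load(n+'0.npz'));P=pts(s);h=cv2.cvtColor(s['color'],cv2.COLOR_BGR2HSV)
    d=np.hypot(P[...,0]-.575,P[...,1]-.157)
    m=(P[...,2]>.066)&(P[...,2]<.075)&(d<.055)
    q=P[m];f=lambda x:np.hypot(q[:,0]-x[0],q[:,1]-x[1])-.040
    r=least_squares(f,[.575,.157],loss='soft_l1',f_scale=.003);print(n,r.x,len(q),np.std(f(r.x)),q[:,2].mean())
    cc,rr=cv2.minEnclosingCircle(q[:,:2].astype(np.float32));print(cc,rr)
    if n=='top':
        c=r.x
        K=s['mtx']; fl=(P[...,2]<.05)&(np.hypot(P[...,0]-c[0],P[...,1]-c[1])<.036)&(h[...,1]<80)
        vv,uu=np.nonzero(fl); print(list(zip(uu,vv,P[fl][:,2].round(3))))
        X=np.array([ray(s,u,v,.033) for u,v in zip(uu,vv)])
        print(X[:,:2].round(3).tolist())
        cv2.imwrite('pics/bar.png',cv2.resize(s['color'][135:185,180:230],None,fx=12,fy=12,interpolation=cv2.INTER_NEAREST))
s=dict(np.load('top0.npz'));P=pts(s)
m=(P[...,2]>.06)&(P[...,2]<.098)&(np.hypot(P[...,0]-.49,P[...,1]+.096)<.045)
print('cup wall',P[m].mean(0))
for n in ('side',):
    s=dict(np.load(n+'0.npz'));P=pts(s)
    m=(P[...,2]>.09)&(P[...,2]<.11)&(np.hypot(P[...,0]-.49,P[...,1]+.096)<.04)
    print(cv2.minEnclosingCircle(P[m][:,:2].astype(np.float32)),m.sum())
    m=(P[...,2]>.02)&(P[...,2]<.09)&(np.hypot(P[...,0]-.49,P[...,1]+.096)<.04); q=P[m]
    f=lambda x:np.hypot(q[:,0]-x[0],q[:,1]-x[1])-.027
    print(least_squares(f,[.49,-.096],loss='soft_l1',f_scale=.002).x,len(q))
E
```

```text
t 0.15 q [-1.124  0.32   1.565 -0.     1.257 -0.02 ] p [ 0.2586 -0.5132  0.2353] F [0.2 0.1 0.1] M [ 0.04  0.03 -0.02] w 0.0913
x [-0.001  0.001 -1.   ] y [ 0.45  -0.893 -0.001] yawY -1.104
top [0.57662918 0.155751  ] 231 0.00332751077334929 0.06995727347637185
(0.576763927936554, 0.15617071092128754) 0.043130818754434586
[(np.int64(199), np.int64(151), np.float64(0.025)), (np.int64(197), np.int64(152), np.float64(0.046)), (np.int64(198), np.int64(152), np.float64(0.04)), (np.int64(194), np.int64(153), np.float64(0.027)), (np.int64(195), np.int64(153), np.float64(0.049)), (np.int64(196), np.int64(153), np.float64(0.041)), (np.int64(197), np.int64(153), np.float64(0.025)), (np.int64(200), np.int64(153), np.float64(0.028)), (np.int64(201), np.int64(153), np.float64(0.022)), (np.int64(195), np.int64(154), np.float64(0.04)), (np.int64(199), np.int64(154), np.float64(0.031)), (np.int64(200), np.int64(154), np.float64(0.038)), (np.int64(201), np.int64(154), np.float64(0.036)), (np.int64(199), np.int64(155), np.float64(0.023)), (np.int64(200), np.int64(155), np.float64(0.034)), (np.int64(20
[... 5155 characters left out ...]
, 0.151], [0.565, 0.148], [0.562, 0.178], [0.562, 0.176], [0.562, 0.173], [0.562, 0.154], [0.562, 0.151], [0.563, 0.148], [0.559, 0.181], [0.559, 0.178], [0.559, 0.17], [0.56, 0.167], [0.56, 0.153], [0.56, 0.151], [0.56, 0.148], [0.56, 0.145], [0.557, 0.181], [0.557, 0.164], [0.557, 0.153], [0.557, 0.151], [0.557, 0.148], [0.554, 0.178], [0.554, 0.151], [0.551, 0.175], [0.551, 0.173], [0.548, 0.17], [0.548, 0.167]]
side [0.57622535 0.15733331] 159 0.00345068299416872 0.06900227155268882
(0.5754456520080566, 0.1570519655942917) 0.044255588203668594
cup wall [ 0.48466342 -0.09157564  0.09056082]
((0.4878174662590027, -0.09659329056739807), 0.02945524826645851) 168
[ 0.49098459 -0.09685432] 246
```

View pics/bar.png

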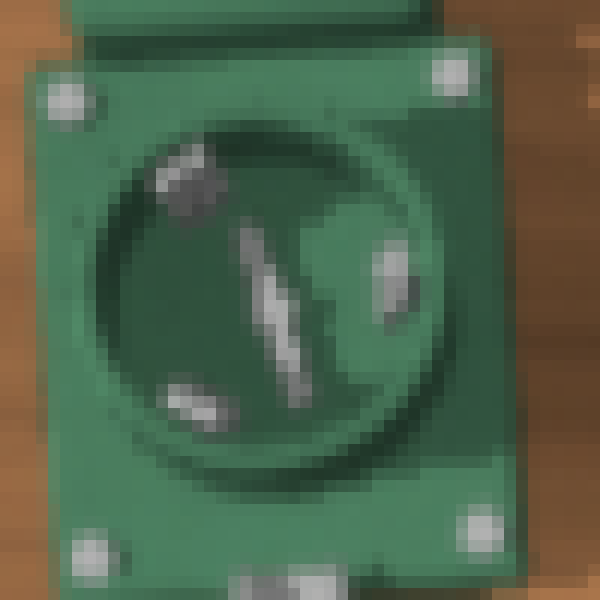

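```bash
python3 - <<'E'
from h import *
plan([.4905,-.0965,.2353],-.8)
E
```

```text
shift_cm [  0.04 -26.78 -39.46] rot [0.8   0.001 0.001]
```

>>> {"op": "step_arm", "data": {
  "motion": [
    [-1,0,-2.2,-3.25,0.08,0,0],
    [-1,0,-4.4,-6.5,0.16,0,0],
    [-1,0,-6.6,-9.75,0.24,0,0],
    [-1,0,-8.8,-13,0.32,0,0],
    [-1,0,-11,-16.25,0.4,0,0]
  ]
}}

```text
time_s: 0.57
position: [0.3547, -0.3404, 0.2357]
orientation: [-1.174, 1.57, 2.03]
contact_force: [0.7, 0.9, -0.3]
width: 0.0913
```

```bash
python3 - <<'E'
from h import *
show()
plan([.4905,-.0965,.2353],-.45)
E
```

```text
t 0.57 q [-0.788  0.189  1.747  0.     1.207  0.72 ] p [ 0.3547 -0.3404  0.2357] F [ 0.7  0.9 -0.3] M [ 0.06 -0.03 -0.02] w 0.0913
x [-0.  0. -1.] y [ 0.062 -0.998 -0.   ] yawY -1.509
shift_cm [  0.05 -23.5  -15.07] rot [0.45 0.   0.  ]
```

>>> {"op": "step_arm", "data": {
  "motion": [
    [-1,0,-3.3,-2.1,0.08,0,0],
    [-1,0,-6.6,-4.2,0.16,0,0],
    [-1,0,-9.9,-6.3,0.24,0,0],
    [-1,0,-13.2,-8.4,0.32,0,0],
    [-1,0,-16.5,-10.5,0.4,0,0]
  ]
}}

```text
time_s: 0.98
position: [0.4485, -0.1686, 0.2359]
orientation: [0.816, 1.571, -2.663]
contact_force: [-0.1, -0.7, 0.2]
width: 0.0911
```

```bash
python3 - <<'E'
from h import *
show()
plan([.4905,-.0965,.2],0)
E
```

```text
t 0.98 q [-0.384  0.169  1.772 -0.     1.201  1.525] p [ 0.4485 -0.1686  0.2359] F [-0.1 -0.7  0.2] M [ 0.04  0.01 -0.06] w 0.0911
x [-0. -0. -1.] y [-0.331 -0.944  0.   ] yawY -1.908
shift_cm [ 3.59 -8.2  -1.58] rot [ 0.  0. -0.]
```

>>> {"op": "step_arm", "data": {
  "motion": [
    [-1,0.4,-2.7,-0.5,0,0,0],
    [-1,0.8,-5.5,-1.0,0,0,0],
    [-1,1.2,-8.2,-1.6,0,0,0],
    [-1,1.2,-8.2,-1.6,0,0,0],
    [-1,1.2,-8.2,-1.6,0,0,0]
  ]
}}

```text
time_s: 1.4
position: [0.4901, -0.0973, 0.2234]
orientation: [0.434, 1.569, -3.038]
contact_force: [-0.2, -0.4, 0.3]
width: 0.0911
```

```bash
python3 - <<'E'
from h import *
show()
s=grab('wrist','w1');P=pts(s)
m=(P[...,2]>.09)&(P[...,2]<.11)&(np.hypot(P[...,0]-.49,P[...,1]+.096)<.045)
print(cv2.minEnclosingCircle(P[m][:,:2].astype(np.float32)),m.sum(),np.median(P[m][:,2]))
vv,uu=np.nonzero(m); print(uu.min(),uu.max(),vv.min(),vv.max())
E
```

```text
t 1.4 q [-0.219  0.211  1.75  -0.     1.182  1.683] p [ 0.4901 -0.0973  0.2234] F [-0.2 -0.4  0.3] M [0.05 0.04 0.02] w 0.0911
x [-0.001 -0.    -1.   ] y [-0.324 -0.946  0.001] yawY -1.901
((0.49225977063179016, -0.0968007743358612), 0.026956774294376373) 2864 0.10032708396308082
228 288 153 212
```

View pics/w1.png

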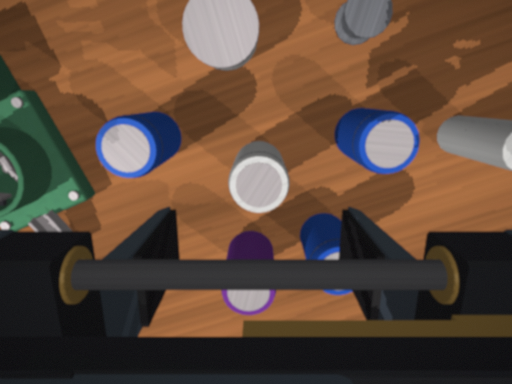

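>>> {"op": "step_arm", "data": {
  "motion": [
    [-1,3.5,0,0.1,0,0,0],
    [-1,7,0,0.1,0,0,0],
    [-1,10.5,0,0.1,0,0,0],
    [-1,13.5,0,0.1,0,0,0],
    [-1,14.2,0,0.1,0,0,0]
  ]
}}

```text
time_s: 1.87
position: [0.4853, -0.0985, 0.078]
orientation: [0.154, 1.562, 2.961]
contact_force: [-0.2, -0.5, -0.5]
width: 0.0912
```

>>> {"op": "step_arm", "data": {
  "motion": [
    [1,0,0,0,0,0,0],
    [1,0,0,0,0,0,0],
    [1,0,0,0,0,0,0],
    [1,0,0,0,0,0,0],
    [1,0,0,0,0,0,0]
  ]
}}

```text
time_s: 2.28
position: [0.4901, -0.0982, 0.0835]
orientation: [-3.057, 1.567, -0.249]
contact_force: [-0.0, -0.7, 0.4]
width: 0.0607
```

>>> {"op": "step_arm", "data": {
  "motion": [
    [1,0,0,0,0,0,0],
    [1,0,0,0,0,0,0],
    [1,0,0,0,0,0,0],
    [1,0,0,0,0,0,0],
    [1,0,0,0,0,0,0]
  ]
}}

```text
time_s: 2.7
position: [0.4899, -0.0979, 0.083]
orientation: [-3.029, 1.569, -0.221]
contact_force: [-0.1, 1.0, 6.0]
width: 0.0536
```

```bash
python3 - <<'E'
from h import *
show()
E
```

```text
t 2.7 q [-0.22   0.356  1.95  -0.     0.834  1.683] p [ 0.4899 -0.0979  0.083 ] F [-0.1  1.   6. ] M [0.1  0.08 0.01] w 0.0536
x [ 0.002 -0.    -1.   ] y [-0.327 -0.945 -0.   ] yawY -1.904
```

>>> {"op": "step_arm", "data": {
  "motion": [
    [1,-2,0,0,0,0,0],
    [1,-5,0,0,0,0,0],
    [1,-8.5,0,0,0,0,0],
    [1,-12,0,0,0,0,0],
    [1,-14,0,0,0,0,0]
  ]
}}

```text
time_s: 3.12
position: [0.4899, -0.0981, 0.2252]
orientation: [-3.086, 1.567, -0.278]
contact_force: [0.3, 0.3, -2.8]
width: 0.0535
```

```bash
python3 - <<'E'
from h import *
show()
plan([.5765,.156,.223],0)
E
```

```text
t 3.12 q [-0.22   0.207  1.751 -0.     1.18   1.683] p [ 0.4899 -0.0981  0.2252] F [ 0.3  0.3 -2.8] M [ 0.06 -0.03 -0.03] w 0.0535
x [ 0.004 -0.001 -1.   ] y [-0.327 -0.945 -0.   ] yawY -1.904
shift_cm [  0.22 -26.84   0.12] rot [ 0.    -0.004  0.   ]
```

>>> {"op": "step_arm", "data": {
  "motion": [
    [1,0.2,-2.5,0,0,0,0],
    [1,0.2,-6,0,0,0,0],
    [1,0.2,-9.5,0,0,0,0],
    [1,0.2,-13,0,0,0,0],
    [1,0.2,-16.5,0,0,0,0]
  ]
}}

```text
time_s: 3.53
position: [0.5427, 0.0594, 0.2192]
orientation: [0.598, 1.569, -2.877]
contact_force: [0.7, -0.2, -3.1]
width: 0.0535
```

>>> {"op": "step_arm", "data": {
  "motion": [
    [1,0,-3.5,0.1,0,0,0],
    [1,0,-7,0.1,0,0,0],
    [1,0,-9.5,0.1,0,0,0],
    [1,0,-10.3,0.1,0,0,0],
    [1,0,-10.3,0.1,0,0,0]
  ]
}}

```text
time_s: 3.95
position: [0.5757, 0.1575, 0.2187]
orientation: [0.539, 1.569, -2.933]
contact_force: [-1.0, -0.3, -2.8]
width: 0.0537
```

```bash
python3 - <<'E'
from h import *
show()
plan([.5765,.156,.175],0)
for n in('top','side','wrist'): grab(n,n+'2')
a=cv2.imread('pics/side2.png')[100:260,120:320]; cv2.imwrite('pics/side2z.png',cv2.resize(a,None,fx=3.7,fy=3.7,interpolation=cv2.INTER_CUBIC))
E
```

```text
t 3.95 q [0.248 0.366 1.539 0.    1.238 2.149] p [0.5757 0.1575 0.2187] F [-1.  -0.3 -2.8] M [0.04 0.02 0.01] w 0.0537
x [-0.002 -0.    -1.   ] y [-0.324 -0.946  0.001] yawY -1.901
shift_cm [ 4.37  0.11 -0.13] rot [ 0.     0.002 -0.001]
```

View pics/side2z.png

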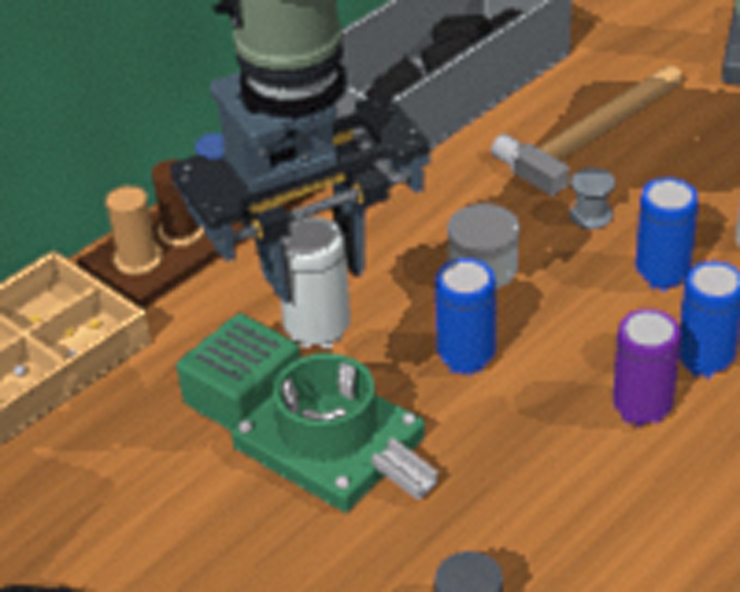

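View pics/wrist2.png

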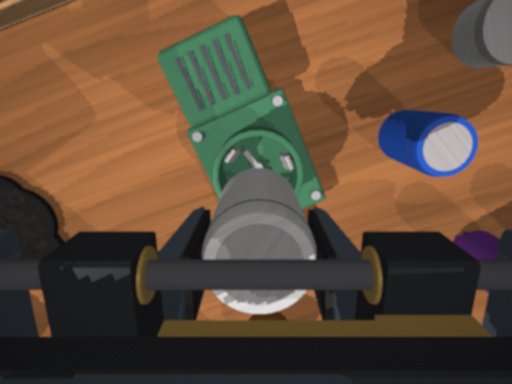

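```bash
python3 - <<'E'
from h import *
from scipy.optimize import least_squares
s=dict(np.load('side2.npz'));P=pts(s);h=cv2.cvtColor(s['color'],cv2.COLOR_BGR2HSV)
d=np.hypot(P[...,0]-.576,P[...,1]-.157)
m=(d<.04)&(P[...,2]>.155)&(P[...,2]<.225)&(h[...,1]<60)&(h[...,2]>120);q=P[m]
f=lambda x:np.hypot(q[:,0]-x[0],q[:,1]-x[1])-.027
r=least_squares(f,[.576,.157],loss='soft_l1',f_scale=.002);print('cup',r.x,len(q),np.std(f(r.x)))
g=cv2.inRange(h,(55,90,40),(90,255,255))>0
m=(d<.055)&(P[...,2]>.035)&(P[...,2]<.066)&g&(d>.038);q=P[m]
f=lambda x:np.hypot(q[:,0]-x[0],q[:,1]-x[1])-.043
r=least_squares(f,[.576,.157],loss='soft_l1',f_scale=.002);print('collar outer wall',r.x,len(q),np.std(f(r.x)))
s=dict(np.load('wrist2.npz'));P=pts(s)
d=np.hypot(P[...,0]-.576,P[...,1]-.157)
m=(d<.04)&(P[...,2]>.225)&(P[...,2]<.245);q=P[m];print('cup top wrist',cv2.minEnclosingCircle(q[:,:2].astype(np.float32)),len(q),np.median(q[:,2]))
m=(d<.055)&(P[...,2]>.066)&(P[...,2]<.074);q=P[m]
f=lambda x:np.hypot(q[:,0]-x[0],q[:,1]-x[1])-.04
r=least_squares(f,[.576,.157],loss='soft_l1',f_scale=.002);print('rim wrist',r.x,len(q))
E
```

```text
cup [0.57679287 0.15668877] 272 0.0018450870055205864
collar outer wall [0.57690477 0.15594911] 252 0.0019749766574797614
cup top wrist ((0.5825545787811279, 0.1547229140996933), 0.0377563014626503) 8375 0.23627000266795634
rim wrist [0.57844951 0.15567495] 1299
```

>>> {"op": "step_arm", "data": {
  "motion": [
    [1,2,0.1,0,0,0,0],
    [1,4,0.1,0,0,0,0],
    [1,6,0.1,0,0,0,0],
    [1,7.5,0.1,0,0,0,0],
    [1,8.2,0.1,0,0,0,0]
  ]
}}

```text
time_s: 4.52
position: [0.5738, 0.1526, 0.1358]
orientation: [0.69, 1.566, -2.787]
contact_force: [-0.8, -0.3, -3.5]
width: 0.0534
```

```bash
python3 - <<'E'
from h import *
show()
plan([.5758,.1567,.135],0)
E
```

```text
t 4.52 q [ 2.410e-01  4.280e-01  1.663e+00 -1.000e-03  1.055e+00  2.147e+00] p [0.5738 0.1526 0.1358] F [-0.8 -0.3 -3.5] M [0.04 0.1  0.03] w 0.0534
x [-0.004 -0.002 -1.   ] y [-0.329 -0.944  0.003] yawY -1.906
shift_cm [ 0.08 -0.45 -0.06] rot [ 0.     0.004 -0.003]
```

>>> {"op": "step_arm", "data": {
  "motion": [
    [1,0,0,0,0,0,0],
    [1,0,0,0,0,0,0],
    [1,0,0,0,0,0,0],
    [1,0,0,0,0,0,0],
    [1,0,0,0,0,0,0]
  ]
}}

```text
time_s: 4.93
position: [0.5761, 0.1548, 0.139]
orientation: [-2.611, 1.569, 0.197]
contact_force: [-0.5, 0.4, -1.9]
width: 0.0536
```

```bash
python3 - <<'E'
from h import *
show()
plan([.5758,.1567,.135],0)
E
```

```text
t 4.93 q [ 0.243  0.426  1.657 -0.     1.056  2.147] p [0.5761 0.1548 0.139 ] F [-0.5  0.4 -1.9] M [ 0.06  0.06 -0.03] w 0.0536
x [ 0.002  0.    -1.   ] y [-0.327 -0.945 -0.001] yawY -1.904
shift_cm [ 0.4  -0.17  0.09] rot [-0.    -0.002  0.001]
```

```bash
python3 - <<'E'
from h import *
from scipy.optimize import least_squares
s=grab('side','side3');P=pts(s);h=cv2.cvtColor(s['color'],cv2.COLOR_BGR2HSV)
show()
d=np.hypot(P[...,0]-.576,P[...,1]-.157)
m=(d<.04)&(P[...,2]>.085)&(P[...,2]<.145)&(h[...,1]<60)&(h[...,2]>120);q=P[m]
f=lambda x:np.hypot(q[:,0]-x[0],q[:,1]-x[1])-.027
r=least_squares(f,[.576,.157],loss='soft_l1',f_scale=.002);print('cup',r.x,len(q),np.std(f(r.x)))
g=cv2.inRange(h,(55,90,40),(90,255,255))>0
m=(d<.055)&(P[...,2]>.035)&(P[...,2]<.066)&g&(d>.038);q=P[m]
f=lambda x:np.hypot(q[:,0]-x[0],q[:,1]-x[1])-.043
r=least_squares(f,[.576,.157],loss='soft_l1',f_scale=.002);print('collar',r.x,len(q),np.std(f(r.x)))
cv2.imwrite('pics/side3z.png',cv2.resize(s['color'][130:260,140:300],None,fx=4.6,fy=4.6,interpolation=cv2.INTER_CUBIC))
E
```

```text
t 4.98 q [ 0.243  0.426  1.657 -0.     1.056  2.147] p [0.5759 0.1548 0.1388] F [ 0.7  0.9 -2.2] M [0.07 0.1  0.01] w 0.0538
x [ 0.002  0.    -1.   ] y [-0.327 -0.945 -0.001] yawY -1.904
cup [0.57746564 0.15557407] 198 0.0019128088083743664
collar [0.57817923 0.15555018] 180 0.0017074386971256351
```

View pics/side3z.png

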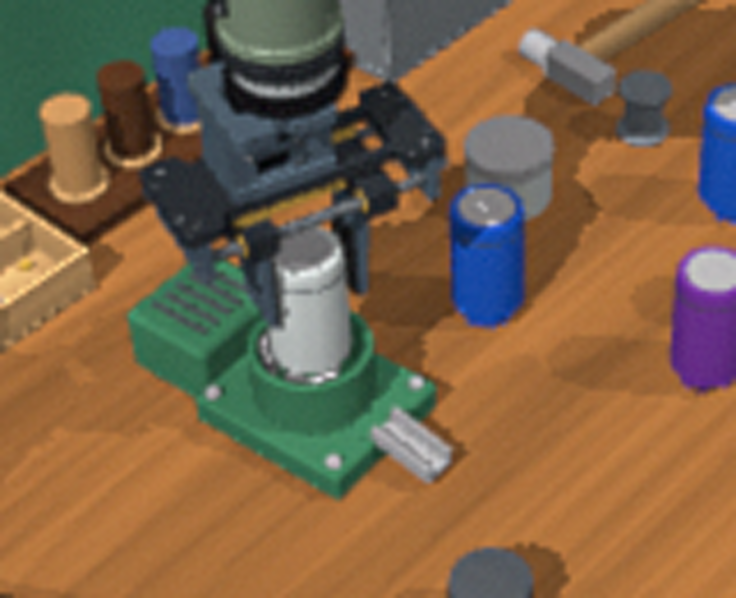

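>>> {"op": "step_arm", "data": {
  "motion": [
    [1,0.4,0,0,-0.08,0,0],
    [1,0.8,0,0,-0.16,0,0],
    [1,1.1,0,0,-0.24,0,0],
    [1,1.4,0,0,-0.32,0,0],
    [1,1.6,0,0,-0.4,0,0]
  ]
}}

```text
time_s: 5.4
position: [0.5773, 0.1543, 0.1239]
orientation: [2.9, 1.566, -0.171]
contact_force: [0.3, -2.5, 6.9]
width: 0.0537
```

```bash
python3 - <<'E'
from h import *
show()
E
```

```text
t 5.4 q [ 0.243  0.441  1.675 -0.002  1.021  1.744] p [0.5773 0.1543 0.1239] F [ 0.3 -2.5  6.9] M [-0.6  -0.02 -0.23] w 0.0537
x [ 0.005 -0.001 -1.   ] y [ 0.071 -0.997  0.001] yawY -1.5
```

>>> {"op": "step_arm", "data": {
  "motion": [
    [1,0.2,0,0,-0.08,0,0],
    [1,0.4,0,0,-0.16,0,0],
    [1,0.6,0,0,-0.24,0,0],
    [1,0.8,0,0,-0.32,0,0],
    [1,0.9,0,0,-0.4,0,0]
  ]
}}

```text
time_s: 5.82
position: [0.5778, 0.1541, 0.1157]
orientation: [2.542, 1.564, -0.129]
contact_force: [0.2, -3.3, 11.5]
width: 0.0537
```

```bash
python3 - <<'E'
from h import *
show()
E
```

```text
t 5.82 q [ 0.243  0.449  1.685 -0.003  1.001  1.344] p [0.5778 0.1541 0.1157] F [ 0.2 -3.3 11.5] M [-0.98 -0.06 -0.46] w 0.0537
x [ 0.006 -0.001 -1.   ] y [ 0.453 -0.891  0.004] yawY -1.1
```

>>> {"op": "step_arm", "data": {
  "motion": [
    [1,0.1,0,0,-0.06,0,0],
    [1,0.15,0,0,-0.12,0,0],
    [1,0.2,0,0,-0.18,0,0],
    [1,0.2,0,0,-0.24,0,0],
    [1,0.2,0,0,-0.3,0,0]
  ]
}}

```text
time_s: 6.23
position: [0.5784, 0.1544, 0.1151]
orientation: [2.403, 1.562, 0.03]
contact_force: [0.3, -3.8, 11.5]
width: 0.0535
```

```bash
python3 - <<'E'
from h import *
show()
E
```

```text
t 6.23 q [ 0.243  0.45   1.686 -0.002  0.998  1.045] p [0.5784 0.1544 0.1151] F [ 0.3 -3.8 11.5] M [-0.67  0.07 -0.34] w 0.0535
x [ 0.009  0.    -1.   ] y [ 0.696 -0.718  0.006] yawY -0.802
```

>>> {"op": "step_arm", "data": {
  "motion": [
    [1,0.1,0,0,-0.06,0,0],
    [1,0.2,0,0,-0.12,0,0],
    [1,0.2,0,0,-0.18,0,0],
    [1,0.2,0,0,-0.24,0,0],
    [1,0.2,0,0,-0.3,0,0]
  ]
}}

```text
time_s: 6.65
position: [0.5786, 0.1532, 0.1115]
orientation: [1.789, 1.562, -0.284]
contact_force: [3.8, -7.8, 3.1]
width: 0.0534
```

```bash
python3 - <<'E'
from h import *
show()
E
```

```text
t 6.65 q [ 0.242  0.454  1.69  -0.005  0.991  0.746] p [0.5786 0.1532 0.1115] F [ 3.8 -7.8  3.1] M [-1.56 -0.91 -0.89] w 0.0534
x [ 0.008 -0.002 -1.   ] y [ 0.877 -0.481  0.008] yawY -0.502
```

>>> {"op": "step_arm", "data": {
  "motion": [
    [1,0.1,0,0,0.04,0,0],
    [1,0.2,0,0,0.08,0,0],
    [1,0.3,0,0,0.1,0,0],
    [1,0.4,0,0,0.12,0,0],
    [1,0.4,0,0,0.1,0,0]
  ]
}}

```text
time_s: 7.07
position: [0.5781, 0.1539, 0.108]
orientation: [2.021, 1.563, -0.154]
contact_force: [1.7, -3.8, 7.3]
width: 0.0537
```

```bash
python3 - <<'E'
from h import *
show()
E
```

```text
t 7.07 q [ 0.242  0.457  1.694 -0.003  0.984  0.848] p [0.5781 0.1539 0.108 ] F [ 1.7 -3.8  7.3] M [-1.04 -0.33 -0.3 ] w 0.0537
x [ 0.007 -0.001 -1.   ] y [ 0.823 -0.568  0.007] yawY -0.604
```

>>> {"op": "step_arm", "data": {
  "motion": [
    [1,0.1,0,0,0.03,0,0],
    [1,0.15,0,0,0,0,0],
    [1,0.2,0,0,-0.03,0,0],
    [1,0.25,0,0,0,0,0],
    [1,0.25,0,0,0.02,0,0]
  ]
}}

```text
time_s: 7.48
position: [0.5782, 0.1539, 0.1079]
orientation: [2.071, 1.562, -0.123]
contact_force: [-3.7, -4.7, 19.9]
width: 0.0538
```

```bash
python3 - <<'E'
from h import *
show()
E
```

```text
t 7.48 q [ 0.243  0.457  1.695 -0.004  0.982  0.868] p [0.5782 0.1539 0.1079] F [-3.7 -4.7 19.9] M [-0.8   0.61  0.37] w 0.0538
x [ 0.008 -0.001 -1.   ] y [ 0.812 -0.584  0.007] yawY -0.623
```

>>> {"op": "step_arm", "data": {
  "motion": [
    [1,0.15,0,0,0.03,0,0],
    [1,0.25,0,0,-0.03,0,0],
    [1,0.25,0,0,-0.05,0,0],
    [1,0.25,0,0,0,0,0],
    [1,0.25,0,0,0,0,0]
  ]
}}

```text
time_s: 7.9
position: [0.5791, 0.1541, 0.1078]
orientation: [2.179, 1.559, -0.015]
contact_force: [-5.3, -5.8, 30.5]
width: 0.0534
```

```bash
python3 - <<'E'
from h import *
show()
E
```

```text
t 7.9 q [ 0.242  0.457  1.695 -0.004  0.978  0.868] p [0.5791 0.1541 0.1078] F [-5.3 -5.8 30.5] M [-0.99  0.98  0.11] w 0.0534
x [ 0.012 -0.    -1.   ] y [ 0.812 -0.584  0.009] yawY -0.624
```

>>> {"op": "step_arm", "data": {
  "motion": [
    [1,-0.2,0,0,0,0,0],
    [1,-0.4,0,0,0,0,0],
    [-1,-0.4,0,0,0,0,0],
    [-1,-0.4,0,0,0,0,0],
    [-1,-0.4,0,0,0,0,0]
  ]
}}

```text
time_s: 8.32
position: [0.575, 0.155, 0.1036]
orientation: [-1.185, 1.57, 2.903]
contact_force: [-0.4, 0.2, -0.2]
width: 0.0706
```

>>> {"op": "step_arm", "data": {
  "motion": [
    [-1,0,0,0,0,0,0],
    [-1,0,0,0,0,0,0],
    [-1,0,0,0,0,0,0],
    [-1,0,0,0,0,0,0],
    [-1,0,0,0,0,0,0]
  ]
}}

```text
time_s: 8.73
position: [0.5754, 0.1548, 0.1037]
orientation: [-0.615, 1.57, -2.809]
contact_force: [0.5, 0.3, -0.2]
width: 0.0915
```

>>> {"op": "step_arm", "data": {
  "motion": [
    [-1,-1.5,0,0,0,0,0],
    [-1,-4,0,0,0,0,0],
    [-1,-7,0,0,0,0,0],
    [-1,-10,0,0,0,0,0],
    [-1,-13,0,0,0,0,0]
  ]
}}

```text
time_s: 9.15
position: [0.5752, 0.1547, 0.2351]
orientation: [-0.648, 1.57, -2.843]
contact_force: [-0.2, 0.1, 1.1]
width: 0.0909
```

```bash
python3 - <<'E'
from h import *
from scipy.optimize import least_squares
show()
s=grab('side','side4');P=pts(s);h=cv2.cvtColor(s['color'],cv2.COLOR_BGR2HSV)
d=np.hypot(P[...,0]-.577,P[...,1]-.156)
m=(d<.035)&(P[...,2]>.105)&(P[...,2]<.14);q=P[m]
print('top z',np.percentile(q[:,2],[50,80,90,95,99]),len(q))
t=(d<.018)&(P[...,2]>.1)&(P[...,2]<.14);q=P[t];A=np.c_[q[:,:2]-[.577,.156],np.ones(len(q))];print('plane',np.linalg.lstsq(A,q[:,2],rcond=None)[0],len(q))
m=(d<.035)&(P[...,2]>.078)&(P[...,2]<.118)&(h[...,1]<60);q=P[m]
f=lambda x:np.hypot(q[:,0]-x[0],q[:,1]-x[1])-.027
print(least_squares(f,[.577,.156],loss='soft_l1',f_scale=.002).x)
cv2.imwrite('pics/side4z.png',cv2.resize(s['color'][130:260,140:300],None,fx=4.6,fy=4.6,interpolation=cv2.INTER_CUBIC))
s=grab('wrist','w4');P=pts(s);d=np.hypot(P[...,0]-.577,P[...,1]-.156)
t=(d<.018)&(P[...,2]>.1)&(P[...,2]<.14);q=P[t];A=np.c_[q[:,:2]-[.577,.156],np.ones(len(q))];print('plane wrist',np.linalg.lstsq(A,q[:,2],rcond=None)[0],len(q))
E
```

```text
t 9.15 q [ 0.243  0.353  1.517 -0.     1.273  0.867] p [0.5752 0.1547 0.2351] F [-0.2  0.1  1.1] M [ 0.04 -0.07  0.03] w 0.0909
x [-0.001 -0.    -1.   ] y [ 0.812 -0.584 -0.   ] yawY -0.624
top z [0.12341318 0.12583402 0.12657438 0.12761889 0.12891964] 241
plane [-0.01990246 -0.03116154  0.12503094] 74
[0.57896924 0.15729129]
plane wrist [ 0.00185208 -0.00559558  0.12573601] 1363
```

View pics/side4z.png

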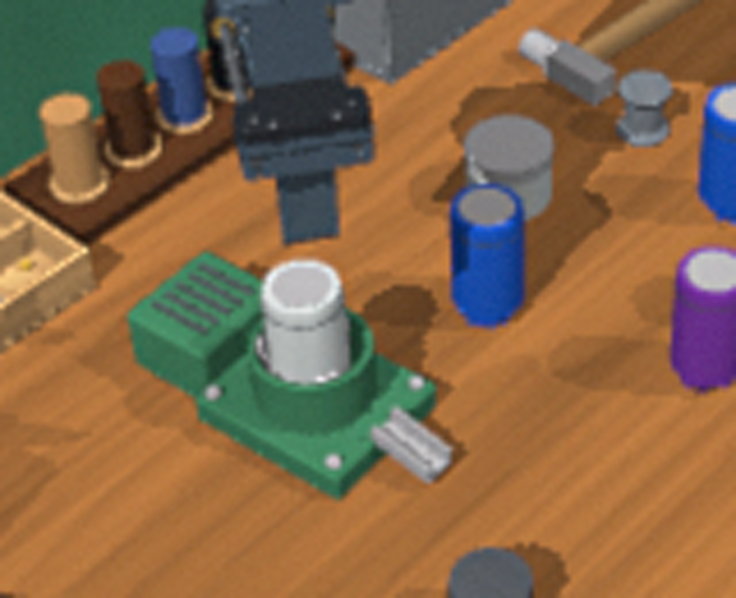

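View pics/w4.png

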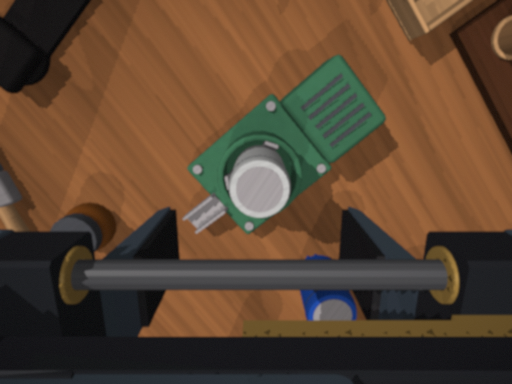

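The pictures show the cup upright in the collar with the gripper clear of it. Its top face is at z = 0.125 to 0.126 m and level in the wrist view; the home height is 0.125 m.

```bash
python3 - <<'E'
from h import *
show(); print(manip.finish_job())
E
```

```text
t 9.25 q [0.243 0.349 1.511 0.    1.27  0.867] p [0.5782 0.1554 0.2397] F [ 0.1  1.  -0.2] M [-0.01  0.01 -0.02] w 0.0911
x [ 0.011  0.003 -1.   ] y [ 0.812 -0.584  0.007] yawY -0.624
the job is handed in; nothing more can be done
None
```

The plain aluminium cup is seated in the green feeder's collar, and I handed the job in at about 9.3 s. I lowered it into the clips while turning, felt it rest on the drive bar, and kept twisting until the slot dropped over the bar. It stopped firmly on the floor; I then let go and backed the gripper away.

**Checks that agreed**
- **Depth:** the tool sank about 7.5 mm from resting on the bar to the stop. A further push only raised the force from 20 N to 30 N, with no more travel. The cup's top measured 0.125 m (side camera) and 0.126 m (wrist camera), against 0.125 m for home.
- **Force:** the highest wrist reading I saw between moves was about 31 N, well under the limits.
- **Upright:** the wrist camera showed the top level to within about 0.006 rad.

**Checks that disagreed or were weak**
- The side camera's fit of the top's tilt was 0.02 to 0.03 rad. It used only 74 noisy depth points, so I trusted the wrist view.
- The side camera put the cup's axis about 2 mm from my collar centre, which is about the calibration error.
- I checked the other things on the bench only by eye. Those in the last pictures looked unmoved, but the pictures did not cover the whole bench.

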